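# Press-test the rebuilt relief valve

## Task

The squat brass relief valve has just been rebuilt: check that its cap moves freely by pressing the cap gently straight down with closed fingertips until it has clearly given, keeping it down for about two seconds, then let it spring back up and withdraw. Only press it: do not grasp, lift, shove or tip the valve, and leave the tall brass valve, the squat nickel valve and everything else on the bench untouched.

Things in the scene. Friction and masses are not known exactly. Their poses are not given: they have to be found in the camera images.
- brass_valve: the squat brass relief valve to be checked, free-standing upright on the bench, about 0.5 kg: a round clamp flange 55 mm in diameter as its foot, a 42 mm hexagon above it, a short slotted barrel and a fluted cap on an open spring; 55 mm high in all. Origin: centre of the foot's underside, on the bench; z up the valve's axis. It is the only valve that is both brass and squat
- brass_top (a point): centre of the flat top of the squat brass valve's cap (cap 40 mm in diameter, 13 mm tall), 55 mm above the bench when the cap is up; the point moves with the cap
- brass_cap (a joint): how far the squat brass valve's cap is pressed down, m: 0 = up (spring), 0.008 = against its stop. The spring takes about 2 N to start and 7 N at the stop; past 0.003 the cap has clearly given
- nickel_valve: a squat relief valve of the same shape and size (55 mm high, foot 55 mm in diameter) but silvery nickel-plated; free-standing; leave alone. Origin: centre of its underside
- nickel_cap (a joint): how far the nickel valve's cap is pressed down, m (0 = up); leave alone
- tall_valve: a brass relief valve of the same diameter with a long barrel, 90 mm high; free-standing; leave alone. Origin: centre of its underside
- tall_cap (a joint): how far the tall brass valve's cap is pressed down, m (0 = up); leave alone
- globe_valve: nickel-plated cryogenic globe valve with a blue handwheel, standing on the flats of its hexagon ends, 100 mm long along its y axis, 125 mm high, handwheel 66 mm in diameter; leave alone. Origin: centre of its underside
- gasket_a: white nylon bonnet gasket lying flat, 52 mm outside diameter, 32 mm hole, 4 mm thick; leave alone. Origin: centre of its underside
- gasket_b: a second white nylon gasket like the first; leave alone. Origin: centre of its underside
- spanner: chrome open-end spanner lying flat along its x axis, about 210 mm long, 37 mm wide at the jaws, 7 mm thick; leave alone. Origin: centre of its underside
- toggle_clamp: open toggle clamp with a red-handled lever standing up, bolted to the bench at its left edge, 180 mm high; its base plate is 70 mm long and its aluminium rest block reaches 115 mm along -x of its own frame, towards the middle of the bench; leave alone. Origin: centre of the base plate's underside

How it is judged:
By the outcome, as a careful person would: the job done as asked, in the order asked, and still so for the second after the job is handed in, with the robot touching nothing.
It also fails if it takes over 40 s, if anything falls off the work surface, if the arm or the gripper's body presses on something with over 40 N, if the wrist force passes 120 N, or if a joint passes its speed limit or range.

## Robot

A 6-joint arm with a two-finger parallel gripper is mounted at the origin on the work surface. World frame = base frame: x ahead of the robot, y to its left, z up, the work surface at z = 0. Lengths are in mm, angles in rad, forces in N, time in s.
With the tool pointing down it reaches from about 400 to 825 mm from the base axis. Payload 7 kg.
Tool frame: the origin (TCP) lies at the very end of the fingers, on their centre line; the grasp point (between the pads) lies 19 mm behind it; z points along the fingers, x is the direction in which the jaws open and shut, and the axes are right-handed (so a half turn about z gives the same grasp; the last joint's range is limited). The gripper opens to 85 mm and grips with 20 to 120 N. Pads are 22 mm wide; open, the fingers measure 114 mm over their backs; the gripper's body (76 mm by 85 mm) begins 54 mm behind the grasp point. The pads swing forward as they close: fully open they stand 13 mm farther back than shut.
Start: joints at [1.527, 0.359, 0.012, 0, -1.224, -0.288], TCP at [219.886, 638.158, 231.302] pointing down, gripper open.
Joint ranges: [-3.07, 3.07], [-1.43, 2.12], [-1.02, 1.25], [-3.03, 1.67], [-3.05, -0], [-3.03, 3.03]. Speed limits (rad/s): [2.39, 2.39, 3.01, 3.14, 3.14, 3.14].

## Interface

Orientations are given as a unit quaternion [w, x, y, z].
In Python, from plant import ctrl gives the robot as it stands. Calls block until the motion is done:
- ctrl.goto(position, orientation): joint-space move of the TCP to a pose.
- ctrl.movel(position, orientation=None, velocity=150, threshold=None): straight line of the TCP; orientation=None keeps the orientation; velocity is the mean speed in mm/s. With threshold (N) it stops when the force on the tool has changed by that much, and returns True; else False.
- ctrl.move_joints(angles): joint-space move.
- ctrl.gripper_open() and ctrl.close_gripper(grasp_force=None): open the fingers fully, or close them until they stop; grasp_force is the grip in N (None keeps the last).
- ctrl.wait(seconds).
- ctrl.inverse_kinematics(position, orientation): joint angles nearest the present ones, or None.
- ctrl.get_image(name): name is "scene" or "side" or "wrist"; returns the picture (384x512x3 uint8, blue, green, red); there is no depth.
- ctrl.camera_model(name): a dict with "fovy" (degrees; the focal length in pixels is half the picture's height over the tangent of half this angle, whatever the lens; pixels are square), "cx", "cy" (the principal point, pixels), "origin" and "rotation" of the camera in the world; the wrist camera has in their place "tool_from_camera" (4x4, takes a point from camera to tool coordinates, whose origin is the TCP and whose axes are the tool frame's). Camera axes: x right, y up, looking along -z (the intrinsics and any distortion apply to the point x, -y, -z); pixel columns grow to the right and rows downward; lengths in mm; the calibration is good to about 2 mm. A picture is of the moment at which its call begins: read the wrist's pose just before it. camera_model takes no time and is no camera call.
A pose or a line that the arm cannot do raises ctrl.MotionError and nothing moves.
- ctrl.hand_in(): hands the job in, once; it reports no verdict.
Trained networks look in the newest picture that a camera, given by its name, has taken for a name from the list of things; names that differ only in an ending like _2 or _b are one class to them, and where a whole thing is asked for, a point or a joint stands for the part that bears it (a point fixed in the world has none). Each returns a list of dicts, best first, with "score" (0 to 1); they miss things now and then, are a little off and sometimes report something else, mostly with a low value. They report only what shows in the picture. A call takes as long as a camera call.
- ctrl.regions_of(name, camera): "region" (384x512 bool, what is visible of it) and "centre" ([column, row] in pixels, amid what is visible of it).
Readings, each from a call of its own:
- ctrl.read_clock(): time.
- ctrl.read_joint_positions(): joint angles.
- ctrl.read_joint_vel(): joint speeds.
- ctrl.read_joint_efforts(): joint torques, N m.
- ctrl.read_eef_pos(): TCP position.
- ctrl.read_eef_rot(): TCP orientation.
- ctrl.read_force(): force on the tool from outside, world axes, zero at the start.
- ctrl.read_ft_torque(): the same for the moment, N m.
- ctrl.read_width(): finger opening in mm.
Only numpy, scipy, OpenCV 4.12 (cv2) and the standard library are available. Lean on these libraries where they do the work, as an engineer would, in place of code of your own. Each camera call takes 0.05 s, during which the arm holds its last target.

## Working session

There is one attempt and no reset: what is moved stays moved. The work goes in short steps, each a Python script; the robot and the scene stay as the last script left them, time stands still between calls to the robot, and variables do not carry over. Pictures are saved under pics/ and viewed, and the job is handed in when it is done.

```bash
mkdir -p pics; ls; python3 - <<'E'
from plant import ctrl
import cv2
for n in ["scene","side","wrist"]:
    m=ctrl.camera_model(n); print(n,m)
    im=ctrl.get_image(n); cv2.imwrite(f"pics/{n}0.png",im)
    for t in ["brass_valve","brass_top","nickel_valve","tall_valve"]:
        for r in ctrl.regions_of(t,n)[:3]: print(n,t,r["score"],r["centre"],r["region"].sum())
print(ctrl.read_clock(),ctrl.read_eef_pos(),ctrl.read_eef_rot())
E
```

```text
pics
scene {'fovy': 53.097035460897985, 'cx': 260.9279615835299, 'cy': 192.37042628676653, 'origin': array([1165.11532917,  722.17567421,  794.71675144]), 'rotation': array([0.31491945, 0.14666227, 0.42256229, 0.83711232])}
scene brass_valve 0.78 [303.3, 232.5] 346
scene nickel_valve 0.71 [274.4, 186.3] 100
scene nickel_valve 0.55 [253.2, 181.2] 226
scene tall_valve 0.71 [271.0, 196.2] 389
side {'fovy': 42.615641341954515, 'cx': 259.307378048638, 'cy': 191.94076460754727, 'origin': array([ 377.69931213, -908.72272937,  879.22946683]), 'rotation': array([ 0.89928444,  0.42227789, -0.0511687 , -0.10173816])}
side brass_valve 0.83 [223.3, 182.0] 345
side brass_top 0.63 [224.5, 174.1] 144
side nickel_valve 0.67 [228.2, 200.4] 191
side nickel_valve 0.58 [223.9, 265.4] 548
side tall_valve 0.88 [228.4, 215.7] 633
wrist {'fovy': 69.5269717086154, 'cx': 259.39821055399295, 'cy': 190.47240167923474, 'tool_from_camera': array([[ 9.99999901e-01, -1.49523687e-04, -4.19321610e-04,
         4.45178559e-01],
       [-2.60381379e-04, -9.60442114e-01, -2.78479583e-01,
        -7.15053250e+01],
       [-3.61094839e-04,  2.78479665e-01, -9.60442057e-01,
        -1.41878880e+02],
       [ 0.00000000e+00,  0.00000000e+00,  0.00000000e+00,
         1.00000000e+00]])}
0.75 [219.87858733 638.15063444 231.30824586] [ 1.46773288e-06 -5.80634445e-01  8.14164382e-01  2.87722913e-06]
```

View pics/scene0.png

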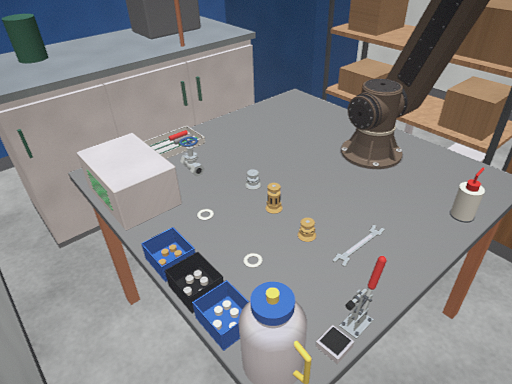

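View pics/side0.png

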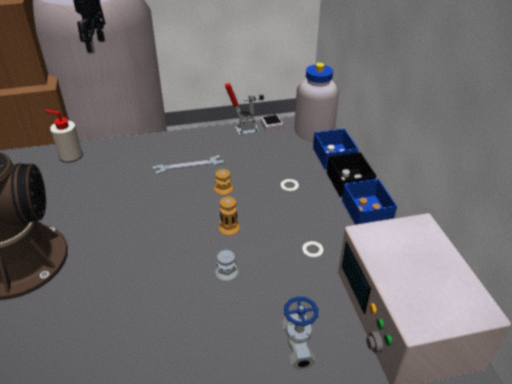

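View pics/wrist0.png

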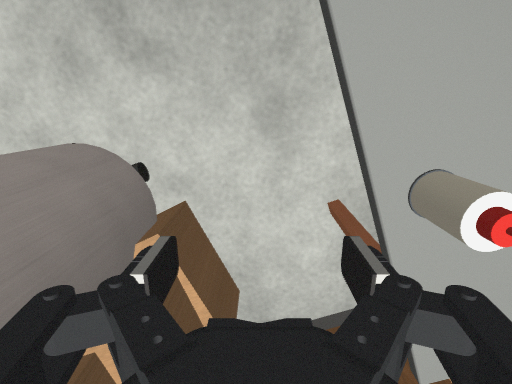

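The scene picture shows the squat brass valve at about (307,229), the tall one at (274,197) and the nickel one at (253,179). In the side picture they are at (223,181), (228,215) and (227,264). The networks agree on brass_valve. Next I triangulate.

```bash
cat > h.py <<'E'
from plant import ctrl
import numpy as np, cv2
from scipy.spatial.transform import Rotation as R
def q2R(q): return R.from_quat(q,scalar_first=True).as_matrix()
def cam(n):
    m=ctrl.camera_model(n); f=192/np.tan(np.radians(m["fovy"]/2))
    if n=="wrist":
        p=ctrl.read_eef_pos(); Rt=q2R(ctrl.read_eef_rot()); T=m["tool_from_camera"]
        return f,m["cx"],m["cy"],p+Rt@T[:3,3],Rt@T[:3,:3]
    return f,m["cx"],m["cy"],m["origin"],q2R(m["rotation"])
def ray(c,uv):
    f,cx,cy,o,Rm=c; d=Rm@np.array([(uv[0]-cx)/f,-(uv[1]-cy)/f,-1]); return o,d/np.linalg.norm(d)
def atz(c,uv,z):
    o,d=ray(c,uv); return o+d*(z-o[2])/d[2]
def tri(rs):
    A=sum(np.eye(3)-np.outer(d,d) for o,d in rs); b=sum((np.eye(3)-np.outer(d,d))@o for o,d in rs); return np.linalg.solve(A,b)
def proj(c,P):
    f,cx,cy,o,Rm=c; q=Rm.T@(np.asarray(P,float)-o); return np.array([cx-f*q[0]/q[2],cy+f*q[1]/q[2]])
E
python3 - <<'E'
from h import *
s,d=cam("scene"),cam("side")
for n,a,b,h in [("brass",(307,229.5),(223.3,182),28),("tall",(274,198),(228.4,215.7),45),("nickel",(253.2,180),(227,264.5),28)]:
    print(n,tri([ray(s,a),ray(d,b)]).round(1),atz(s,a,h).round(1),atz(d,b,h).round(1))
E
```

```text
brass [527.1 161.3  23.5] [529.2 164.8  28. ] [527.3 154.5  28. ]
tall [513.    1.   41.9] [514.2   4.1  45. ] [513.6  -3.4  45. ]
nickel [ 482.3 -142.1   23.2] [ 484.3 -136.5   28. ] [ 483.4 -147.9   28. ]
```

```bash
python3 - <<'E'
from h import *
s,d=cam("scene"),cam("side")
for n,a,b in [("clamp",(358,322),(247,130)),("redtop",(381,258),(228,85)),("bottletip",(481,171),(48,111)),("spanL",(377,232),(158,166)),("spanR",(340,260),(218,159)),("jugtop",(272,294),(319,66))]:
    print(n,tri([ray(s,a),ray(d,b)]).round(0))
q=ctrl.read_eef_rot()
print(ctrl.read_joint_positions())
for yaw in np.arange(0,180,15):
    Rm=R.from_euler('z',yaw,degrees=True)*R.from_matrix(np.diag([1,-1,-1]))
    for k in (0,180):
        Q=(R.from_euler('z',k,degrees=True)*Rm).as_quat(scalar_first=True)
        print(yaw+k,[None if j is None else np.round(j,2) for j in [ctrl.inverse_kinematics([527,161,250],Q),ctrl.inverse_kinematics([527,161,52],Q)]])
print(ctrl.read_clock(), q2R(q).round(2))
E
```

```text
clamp [653. 448.  -0.]
redtop [597. 441. 172.]
bottletip [ 74. 422. 157.]
spanL [359. 296.   6.]
spanR [534. 296.   6.]
jugtop [867. 389. 230.]
[ 1.52711051e+00  3.58575994e-01  1.18786758e-02 -1.30720067e-06
 -1.22409267e+00 -2.88094598e-01]
0 [array([ 0.65,  0.14, -0.23,  0.  , -1.19,  2.49]), array([ 0.65,  0.34, -0.48,  0.  , -0.75,  2.49])]
180 [array([ 0.65,  0.14, -0.23,  0.  , -1.19, -0.65]), array([ 0.65,  0.34, -0.48,  0.  , -0.75, -0.65])]
15 [array([ 0.65,  0.14, -0.23,  0.  , -1.19,  2.75]), array([ 0.65,  0.34, -0.48,  0.  , -0.75,  2.75])]
195 [array([ 0.65,  0.14, -0.23,  0.  , -1.19, -0.39]), array([ 0.65,  0.34, -0.48,  0.  , -0.75, -0.39])]
30 [array([ 0.65,  0.14, -0.23,  0.  , -1.19,  3.01]), array([ 0.65,  0.34, -0.48,  0.  , -0.75,  3.01])]
210 [array([ 0.65,  0.14, -0.23,  0.  , -1.19, -0.13]), array([ 0.65,  0.34, -0.48,  0.  , -0.75, -0.13])]
45 [array([ 0.65,  0.14, -0.23,  0.  , -1.19, -3.01]), array([ 0.65,  0.34, -0.48,  0.  , -0.75, -3.01])]
225 [array([ 0.65,  0.14, -0.23,  0.  , -1.19,  0.13]), array([ 0.65,  0.34, -0.48,  0.  , -0.75,  0.13])]
60 [ar
[... 1071 characters left out ...]
([ 0.65,  0.14, -0.23,  0.  , -1.19, -1.44]), array([ 0.65,  0.34, -0.48,  0.  , -0.75, -1.44])]
315 [array([ 0.65,  0.14, -0.23,  0.  , -1.19,  1.7 ]), array([ 0.65,  0.34, -0.48,  0.  , -0.75,  1.7 ])]
150 [array([ 0.65,  0.14, -0.23,  0.  , -1.19, -1.18]), array([ 0.65,  0.34, -0.48,  0.  , -0.75, -1.18])]
330 [array([ 0.65,  0.14, -0.23,  0.  , -1.19,  1.97]), array([ 0.65,  0.34, -0.48,  0.  , -0.75,  1.97])]
165 [array([ 0.65,  0.14, -0.23,  0.  , -1.19, -0.91]), array([ 0.65,  0.34, -0.48,  0.  , -0.75, -0.91])]
345 [array([ 0.65,  0.14, -0.23,  0.  , -1.19,  2.23]), array([ 0.65,  0.34, -0.48,  0.  , -0.75,  2.23])]
0.75 [[-0.33 -0.95 -0.  ]
 [-0.95  0.33  0.  ]
 [-0.    0.   -1.  ]]
```

```bash
python3 - <<'E'
from h import *
Q=(R.from_euler('z',225,degrees=True)*R.from_matrix(np.diag([1,-1,-1]))).as_quat(scalar_first=True)
ctrl.close_gripper(20)
p=ctrl.read_eef_pos()
ctrl.movel([p[0],p[1],300])
ctrl.goto([527,161,300],Q)
ctrl.movel([527,161,220],velocity=150)
ctrl.wait(0.2)
c=cam("wrist"); im=ctrl.get_image("wrist")
for t in ["brass_valve","brass_top"]:
    for r in ctrl.regions_of(t,"wrist")[:3]:
        ys,xs=np.nonzero(r["region"]); print(t,r["score"],r["centre"],xs.min(),xs.max(),ys.min(),ys.max(),atz(c,r["centre"],55).round(1))
for P in [(527,161,55),(527,161,0)]: print(proj(c,P).round(1))
cv2.imwrite("pics/w1.png",im)
print(ctrl.read_clock(),ctrl.read_width(),ctrl.read_eef_pos(),ctrl.read_force())
np.save("c.npy",np.array(c,dtype=object),allow_pickle=True)
E
```

```text
brass_top 0.92 [260.0, 171.4] 242 277 155 191 [530.6 157.4  55. ]
[260.  175.8]
[260.  166.4]
5.2 0.07651478004572447 [527.19082818 161.13430345 220.56825595] [-0.24300109  0.84677696 -0.21360267]
```

View pics/w1.png

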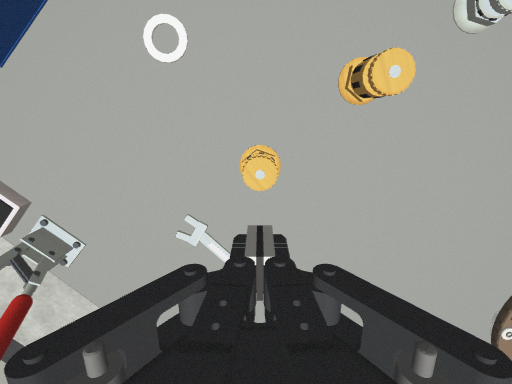

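```bash
python3 - <<'E'
from h import *
c=np.load("c.npy",allow_pickle=True)
print(atz(c,(260,174),55))
P=[528.2,159.8]
ctrl.movel([*P,75],velocity=100); ctrl.wait(0.2)
print(ctrl.read_eef_pos(),f0:=ctrl.read_force())
for n in ["scene","side","wrist"]:
    im=ctrl.get_image(n); 
    if n!="wrist":
        u=proj(cam(n),[*P,40]).astype(int); im=cv2.resize(im[u[1]-50:u[1]+50,u[0]-65:u[0]+65],None,fx=5,fy=5,interpolation=cv2.INTER_CUBIC)
    cv2.imwrite(f"pics/{n}2.png",im)
print(ctrl.read_clock())
E
```

```text
[528.49812426 159.52844235  55.        ]
[528.36487222 159.94017395  75.4036108 ] [-0.24191059  0.15831634 -0.75973377]
7.15
```

View pics/scene2.png

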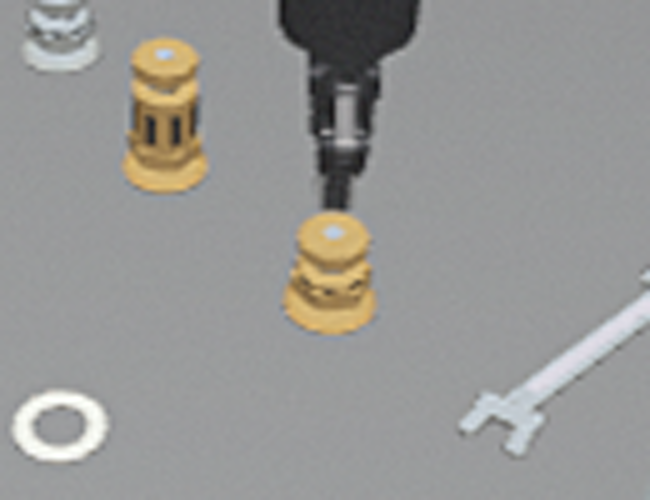

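View pics/side2.png

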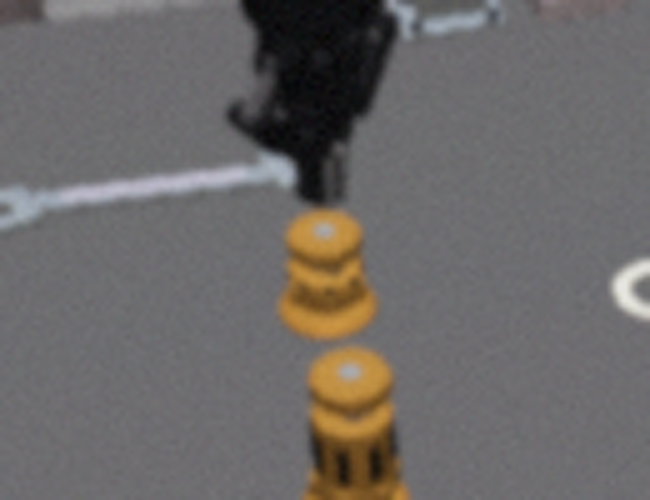

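View pics/wrist2.png

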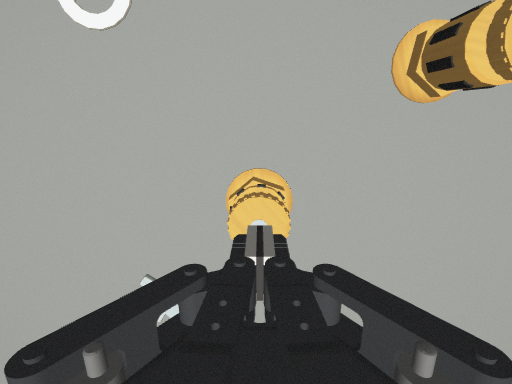

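The fingertips are centred left to right over the cap's dot in all three views: wrist (260,222), scene crop (332,232), side crop (323,231). I check the fore-aft centring numerically before pressing.

```bash
python3 - <<'E'
from h import *
P=[528.36,159.94]
for n in ["scene","side","wrist"]:
    c=cam(n); k=proj(c,[*P,40]).astype(int)
    for z in (75,55):
        u=proj(c,[*P,z]); print(n,z,u.round(1), ((u-(k-[65,50]))*5).round(0))
E
```

```text
scene 75 [306.8 216.4] [329. 207.]
scene 55 [306.5 221.6] [327. 233.]
side 75 [222.6 167.2] [323. 201.]
side 55 [222.9 173.1] [325. 230.]
wrist 75 [259.  242.2] [325. 371.]
wrist 55 [259.  227.8] [325. 299.]
```

All views agree to within about 2 mm, so I press.

```bash
python3 - <<'E'
from h import *
P=[528.4,159.7]
st=lambda s:print(s,round(ctrl.read_clock(),2),ctrl.read_eef_pos().round(2),ctrl.read_force().round(2))
ctrl.movel([*P,58],velocity=40); ctrl.wait(0.2); st("58")
hit=ctrl.movel([*P,49.5],velocity=12,threshold=12); print(hit); ctrl.wait(0.3); st("down")
for n in ["scene","side"]:
    im=ctrl.get_image(n); u=proj(cam(n),[*P,40]).astype(int)
    cv2.imwrite(f"pics/{n}3.png",cv2.resize(im[u[1]-50:u[1]+50,u[0]-65:u[0]+65],None,fx=5,fy=5,interpolation=cv2.INTER_CUBIC))
E
```

```text
58 7.92 [528.52 159.8   58.18] [-1.12 -1.47  0.43]
False
down 9.08 [528.55 159.77  49.73] [-0.94 -0.52  5.45]
```

```bash
python3 - <<'E'
from h import *
P=[528.4,159.7]
st=lambda s:print(s,round(ctrl.read_clock(),2),ctrl.read_eef_pos().round(2),ctrl.read_force().round(2))
ctrl.wait(1.65); st("held")
ctrl.movel([*P,58],velocity=15); st("58"); 
ctrl.movel([*P,220],velocity=100); ctrl.wait(0.4); st("up")
c=cam("wrist"); im=ctrl.get_image("wrist"); cv2.imwrite("pics/w4.png",im)
for r in ctrl.regions_of("brass_top","wrist")[:2]: print(r["score"],r["centre"],atz(c,r["centre"],55).round(1))
for n in ["scene","side"]:
    im=ctrl.get_image(n); u=proj(cam(n),[*P,40]).astype(int)
    cv2.imwrite(f"pics/{n}4.png",cv2.resize(im[u[1]-50:u[1]+50,u[0]-65:u[0]+65],None,fx=5,fy=5,interpolation=cv2.INTER_CUBIC))
a=[np.hstack([cv2.imread(f"pics/{n}{k}.png") for k in (2,3,4)]) for n in("scene","side")]
cv2.imwrite("pics/cmp.png",cv2.resize(np.vstack(a),(780,400),interpolation=cv2.INTER_AREA))
E
```

```text
held 10.83 [528.55 159.78  49.73] [-1.51 -1.06  4.89]
58 11.55 [528.23 159.6   57.79] [-0.11 -0.02  0.04]
up 13.72 [528.39 159.66 219.92] [-0.19  0.18  0.44]
0.94 [261.2, 172.7] [529.4 155.5  55. ]
```

View pics/cmp.png

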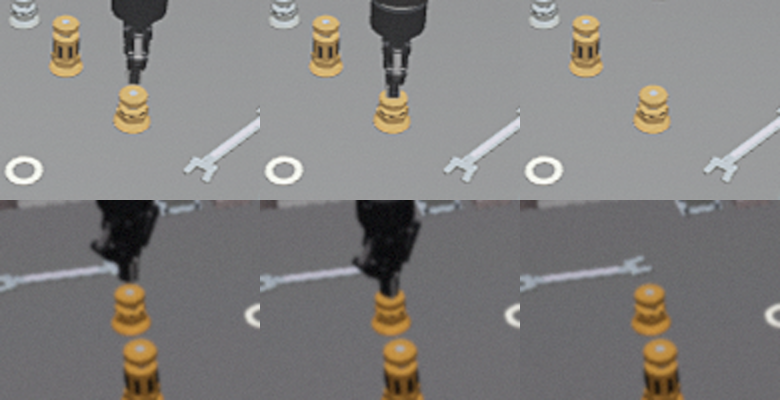

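View pics/w4.png

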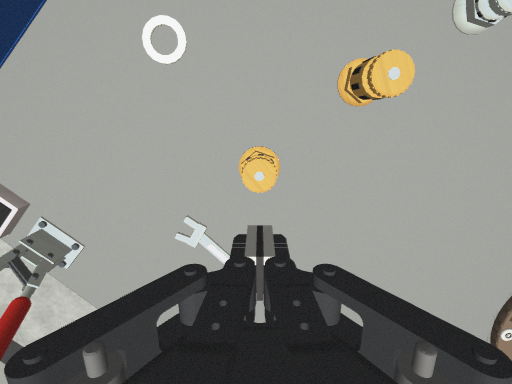

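The cap is back up, with its dot at wrist pixel (259,176). The valve still stands in the same place and nothing else has moved, so I hand in.

```bash
python3 -c "
from plant import ctrl
print(ctrl.hand_in(), ctrl.read_clock())"
```

```text
the job is handed in; nothing more can be done
the job is handed in; nothing more can be done
```

I pressed the squat brass valve's cap straight down with closed fingertips at about (528, 160) mm. The fingertips reached z = 49.7 mm, so the cap went down about 5.3 mm, past the 3 mm mark but short of its stop. I held it there for about 2.1 s, then raised the arm to 220 mm and handed in after about 14 s.

- **Force:** it read about 5 N while the cap was down, which fits the spring at that depth. It was close to 0 N after release.
- **After withdrawing:** the pictures show the cap back up and the valve upright in the same place. The tall valve and the other things in view had not moved.
- **Position agreement:** the camera estimates of the cap's centre differed by about 2 mm, within the calibration. The network's own centre for the cap was up to about 4 mm off the cap's white dot, so I aimed at the dot.

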